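Swing the graver case shut and press it home

ROBOT

A 7-joint arm with a two-finger parallel gripper is mounted at the origin on the work surface. World frame = base frame: x ahead of the robot, y to its left, z up, the work surface at z = 0. Lengths are in m, angles in rad, forces in N, time in s.
With the tool pointing down it reaches from about 0.425 to 0.925 m from the base axis. Payload 6.8 kg.
Tool frame: the origin (TCP) lies on the centre line of the jaws, within the pads' length; the fingertips stand 25 mm ahead of it and the grasp point (between the pads) lies 6 mm ahead of it; z points along the fingers, y is the line along which they close (so a half turn about z gives the same grasp; the last joint's range is limited). The gripper opens to 85 mm and grips with 20 to 120 N. Pads are 22 mm wide; open, the fingers measure 114 mm over their backs; the gripper's body (76 mm by 85 mm) begins 54 mm behind the grasp point. The pads swing forward as they close: fully open they stand 13 mm farther back than shut.
Start: joints at [-1.384, 0.477, 0.022, 1.555, -0.011, 1.109, -0.083], TCP at [0.196, 0.646, 0.256] pointing down, gripper open.
Joint ranges: [-2.96, 2.96], [-0.34, 2.1], [-1.41, 1.46], [0.24, 2.44], [-1.37, 4.51], [0.17, 1.92], [-2.96, 2.96]. Speed limits (rad/s): [2.39, 2.39, 3.14, 3.14, 3.14, 3.14, 3.14].

INTERFACE

Orientations are given as a rotation vector (axis times angle).
In Python, from bench import telemetry, grab_frame, job gives the robot as it stands.
- The arm moves only by the tool apply_moves, never from a script. Its argument "rows" is a list of rows, each a list of 2 entries, a list of its own where there are three numbers: the shift along the tool's x, y, z each as a share of 250 mm, from -1 to 1, then the turn, a rotation vector about the tool's x, y, z each as a share of pi rad, from -1 to 1. A call has 1 to 10 rows; each row is the pose to reach, as a shift and turn from the pose commanded when the call began, along the tool's axes at that moment, turning the shorter way round; what a row does not reach only later rows make up. A row lasts 1/8 s, in which the tool goes at most 62.5 mm and 10.7 degrees, less where a joint would pass 70% of its speed; a pose out of reach is approached as far as the arm can. A call with a number of a shift or a turn outside -1 to 1 is refused whole. A call with a gripper value outside its range is refused whole. "jaw" is the gripper's target within -1 to 1 (fully open at 1, half-way at 0, shut at -1), set as the call begins (left out, the last holds). The fingers move at their own pace and stop on an object; "newtons" is the grip in N (left out, the last holds). Time passes only in rows, so rows that repeat a pose let the fingers close. It gives the time, the measured TCP pose, the force, the opening and the grip force at its end, in the units of the state.
- telemetry.get_obs(): the state, without advancing time (a new reading comes with each control period).
- grab_frame(name): name is "side" or "top" or "wrist"; returns a dict with "frame" (480x640x3 uint8, red, green, blue), "vertical_fov" (degrees; the focal length in pixels is half the picture's height over the tangent of half this angle, whatever the lens; pixels are square), "cx", "cy" (the principal point, pixels), "origin" and "attitude" of the camera in the world. Camera axes: x right, y up, looking along -z (the intrinsics and any distortion apply to the point x, -y, -z); pixel columns grow to the right and rows downward; lengths in m; the calibration is good to about 2 mm. A picture is of the moment at which its call begins. There is no depth.
- job.hand_in(): hands the job in; it is judged then, once.
The state is a dict: "clock": time; "joints": joint angles; "qvel": joint speeds; "tau": joint torques, N m; "tcp_pos": TCP position; "orientation": TCP orientation; "contact_force": force on the tool from outside, world axes, zero at the start; "moment": the same for the moment, N m; "grip_width": finger opening in m; "gripper_force": force on a finger pad.
Only numpy, scipy, OpenCV 4.12 (cv2) and the standard library are available. Lean on these libraries where they do the work, as an engineer would, in place of code of your own. Each camera call takes 0.05 s, during which the arm holds its last target. There are 200 camera calls.

TASK

Close the open plywood graver case: push its lid over past upright, leave it alone to swing down by its own weight, then press its free edge down past the stiff spring clip until it is fully home. To set the clip, keep the seated lid pressed with a steady 15 N (give or take 3 N) for half a second, and never press the lowered lid with more than 25 N. Then let go; leave the two jars and the soldering brick where they are.

Things in the scene. Friction and masses are not known exactly. Their poses are not given: they have to be found in the camera images.
- case: Plywood graver case fixed to the bench, 180 mm deep (its x, front to hinge) x 280 mm wide (its y) x 90 mm high without the lid. Origin: centre of the underside. Its x axis points from the front wall to the hinge wall, z is up. It stands with the hinge wall to the robot's right (world -y), give or take 0.4 rad. Inside, low down, lie gravers in a rack.
- lid (a joint): Lid angle, rad: 0 fully home, 1.57 upright, 1.95 leaning back on its stop; starts leaning back at 1.64 to 1.95. Damped, slightly stiff hinge (friction 0.06 N m, damping 0.2 N m s/rad): it stays put near upright, begins to fall by itself somewhere between 1.5 and 1.3, then takes 1 to 3 s to come down and rests at 0.03 to 0.07 on the spring clip, until pressed home.
- lid_hinge (a point): Point on the hinge line at the middle of the lid's width, 90 mm above the bench (level with the case's rim). Its frame turns with the lid: x along the lid away from the free edge, y along the hinge line, z out of the lid's outer face.
- lid_edge (a point): Middle of the lid's free edge, on the outer face (on top when shut; looks away from the case, to the robot's right, when open), 180 mm from the hinge line. The lid is plywood, 180 x 280 x 12 mm, 0.32 to 0.56 kg.
- lid_press (a point): Place to press: on the lid's outer face, mid-width, 25 mm from the free edge, 102 mm above the bench when home. Beneath it a steel wedge tongue 30 mm wide projects 23 mm and enters a spring clip inside the front wall. The clip resists more and more (5 to 11 N here just before home), then the lid meets a hard stop. The clip holds it where it is pressed to.
- jar_a: Bystander: amber glass jar with black cap, 48 mm across, 62 mm high, in front of the case. Origin: centre of the underside.
- jar_b: Bystander: second such jar, in front of the case. Origin: centre of the underside.
- brick: Bystander: dark soldering brick 70 x 150 x 40 mm, beside the case's end that is far from the robot. Origin: centre of the underside.

How it is judged:
On the way, in this order (a step that is already met when the one before it is completed fails the run):
1. the lid has been pushed over past upright (value of joint lid below 1.5 rad).
2. the lid swings down by its own weight, untouched by the robot (value of joint lid between 0.15 and 1.1 rad and velocity of joint lid below -0.1 rad/s and contact force between each of the fingers, the arm and lid below 0.05 N), for 0.2 s.
3. the lid, fully home, is kept pressed by the fingers with a steady 15 N (value of joint lid below 0.011 rad and contact force between the fingers and lid between 11 and 19 N), for 0.35 s.
At the end, for the whole second after the job is handed in: the lid is fully home (within 0.011 rad, 2 mm at its free edge) and at rest; on the way it swung down by its own weight, untouched for at least 0.2 s between 1.1 and 0.15 rad, and was kept pressed home with 11 to 19 N for 0.35 s (value of joint lid below 0.011 rad and velocity of joint lid between -0.02 and 0.02 rad/s).
It fails at once if the robot presses on the lowered lid with more than 25 N (value of joint lid below 0.15 rad and not (contact force between each of the fingers, the arm and lid below 25 N)).
It fails at once if a jar or the brick is shifted by more than 15 mm (distance of any of jar_a, jar_b, brick from where it was at the start of the episode above 0.015 m).
It also fails if it takes over 64 s, if anything falls off the work surface, if the arm or the gripper's body presses on something with over 40 N, if the wrist force passes 120 N, or if a joint passes its speed limit or range.

## Working session

There is one attempt and no reset: what is moved stays moved. The work goes in short steps, Python scripts to look and compute and a tool call to move; the robot and the scene stay as the last step left them, time stands still between calls to the robot, and variables do not carry over. Pictures are saved under pics/ and viewed, at most 10 in all, crops included, and the job is handed in when it is done.

Besides the shell and the picture viewer there is one more tool, called as name(argument=value, ...) on one line, values as JSON. apply_moves: Moves the arm, as the interface text tells. Its arguments: {"type":"object","properties":{"rows":{"type":"array"},"jaw":{"type":"number"},"newtons":{"type":"number"}},"required":["rows"]}

```bash
mkdir -p pics; ls
python3 - <<'E'
from bench import telemetry, grab_frame
import cv2,pickle
o=telemetry.get_obs(); print({k:o[k] for k in ("clock","tcp_pos","orientation","contact_force","grip_width")})
d={}
for n in ("side","top"):
    f=grab_frame(n); d[n]=f; cv2.imwrite(f"pics/{n}0.png",cv2.cvtColor(f["frame"],cv2.COLOR_RGB2BGR))
    print(n,{k:v for k,v in f.items() if k!="frame"})
pickle.dump(d,open("f0.pkl","wb"))
E
```

```text
pics
{'clock': 0.0, 'tcp_pos': array([0.19598466, 0.64533833, 0.25532788]), 'orientation': array([-4.61339773e-01, -3.10742315e+00,  2.91306774e-03]), 'contact_force': array([-0.07083789,  0.42441956, -0.3685167 ]), 'grip_width': 0.0847618742387047}
side {'vertical_fov': 55.78960551213191, 'cx': 318.7007214501234, 'cy': 240.6848043247157, 'origin': array([ 0.3873984 , -0.46461554,  0.56339761]), 'attitude': array([ 0.94535536, -0.12818234, -0.29036907])}
top {'vertical_fov': 51.32618785631107, 'cx': 320.4488428559889, 'cy': 242.02746637618094, 'origin': array([0.41003875, 0.15365061, 0.95586621]), 'attitude': array([ 0.13314391, -0.12967807, -1.54689612])}
```

View pics/top0.png

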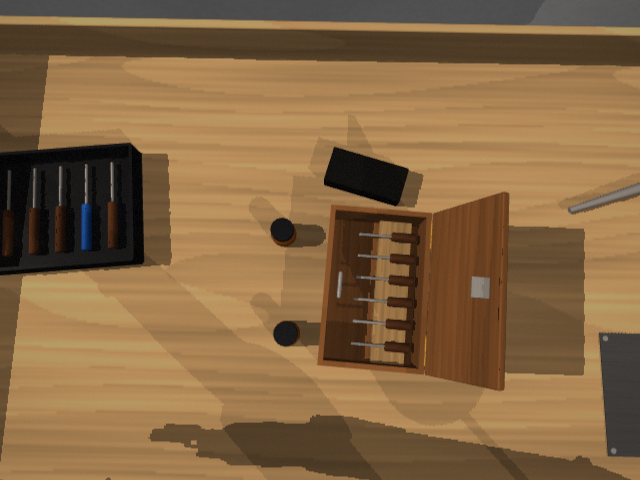

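View pics/side0.png

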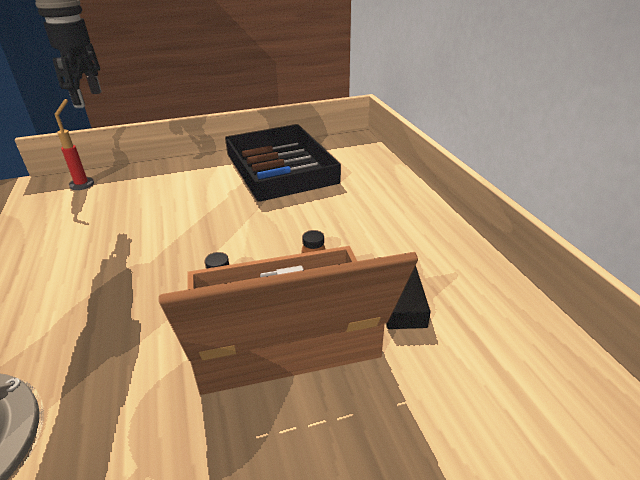

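The top view shows the case rim corners at about (331,206), (432,213), (318,364) and (423,373), and the lid's free edge from (507,193) to (503,389). The side view shows the lid's outer edge from (416,256) to (163,297). I'll fit the case pose and lid angle to these points.

```bash
cat > h.py <<'E'
import numpy as np, pickle
from scipy.spatial.transform import Rotation as R
def proj(f,P):
    c=R.from_rotvec(f["attitude"]).inv().apply(np.atleast_2d(P)-f["origin"])
    fl=240/np.tan(np.radians(f["vertical_fov"])/2)
    return np.c_[f["cx"]+fl*c[:,0]/-c[:,2], f["cy"]-fl*c[:,1]/-c[:,2]]
def ray(f,u,v,z):
    fl=240/np.tan(np.radians(f["vertical_fov"])/2)
    d=R.from_rotvec(f["attitude"]).apply([(u-f["cx"])/fl,-(v-f["cy"])/fl,-1])
    return f["origin"]+d*(z-f["origin"][2])/d[2]
def pts(x,y,w,L):  # case frame: x front->hinge; L rows (x,y,z)
    return np.array([x,y,0])+R.from_euler('z',w).apply(L)
def lid(a,r,s,t):  # r from hinge, s along y, t thickness coordinate
    return [0.09-r*np.cos(a)+t*np.sin(a), s, 0.09+r*np.sin(a)+t*np.cos(a)]
E
python3 - <<'E'
from h import *
from scipy.optimize import least_squares
d=pickle.load(open("f0.pkl","rb")); T,S=d["top"],d["side"]
for u,v in [(331,206),(318,364)]: print(ray(T,u,v,.09))
print("jars",ray(T,282,230,.062),ray(T,286,333,.062),"brick",[ray(T,u,v,.04)[:2].round(3) for u,v in [(336,148),(409,167),(397,205),(325,186)]])
# case +x ~ world -y -> yaw ~ -pi/2 ; case +y ~ world +x
def res(p,full=False):
    x,y,w,a=p
    t=proj(T,pts(x,y,w,[[-.09,.14,.09],[-.09,-.14,.09],lid(a,.18,.14,.012),lid(a,.18,-.14,.012)]))
    s=proj(S,pts(x,y,w,[lid(a,.18,.14,.012),lid(a,.18,-.14,.012),[.09,.14,0],[.09,-.14,0]]))
    return (np.r_[t,s]-np.array([[331,206],[318,364],[508,193],[504,389],[416,256],[163,297],[383,357],[198,391]])).ravel()
r=least_squares(res,[.45,.1,-1.57,1.8]); print(r.x,r.fun.reshape(-1,2).round(1))
x,y,w,a=r.x
print("edge",pts(x,y,w,[lid(a,.18,0,.012)]),"hinge",pts(x,y,w,[[.09,0,.09]]),"press home",pts(x,y,w,[lid(0,.155,0,.012)]))
E
```

```text
[0.62208742 0.13957082 0.09      ]
[0.34778714 0.15700679 0.09      ]
jars [0.58226525 0.22766072 0.062     ] [0.39779586 0.21455369 0.062     ] brick [array([0.749, 0.131]), array([ 0.714, -0.009]), array([0.639, 0.015]), array([0.673, 0.151])]
[ 0.48081493  0.06015764 -1.63838562  1.92774328] [[-0.5 -2.5]
 [-1.4  0.3]
 [-0.5 -2.1]
 [-1.7  1.2]
 [ 3.  -1. ]
 [-4.1  1.8]
 [-1.3 -0.9]
 [ 2.1  2.9]]
edge [[ 0.46972938 -0.10360594  0.25446125]] hinge [[ 0.47473653 -0.02963686  0.09      ]] press home [[0.48520489 0.12500923 0.102     ]]
```

apply_moves(rows=[[[-0.8,-0.58,-0.4],[0,0,0]],[[-0.8,-0.58,-0.4],[0,0,0]],[[-0.8,-0.58,-0.4],[0,0,0]],[[-0.8,-0.58,-0.4],[0,0,0]],[[-0.8,-0.58,-0.4],[0,0,0]],[[-0.8,-0.58,-0.4],[0,0,0]]], jaw=-1, newtons=40)

```text
clock: 0.85
tcp_pos: [0.3459, 0.4485, 0.3565]
orientation: [0.465, 3.107, 0.001]
contact_force: [-1.5, 0.4, 0.0]
grip_width: -0.0001
gripper_force: 0.0
```

```bash
cat >> h.py <<'E'
def step(*targets):
    from bench import telemetry
    o=telemetry.get_obs(); print("t",o["clock"],"tcp",o["tcp_pos"].round(4),"F",o["contact_force"].round(2),"q",o["joints"].round(2),"w",round(o["grip_width"],4))
    r=R.from_rotvec(o["orientation"])
    for t in targets: print("units",(r.inv().apply(np.array(t)-o["tcp_pos"])/.25).round(4))
E
python3 -c "
from h import *
step([.52,.25,.40],[.52,.05,.4])"
```

```text
t 0.85 tcp [0.3459 0.4485 0.3565] F [-1.5   0.37  0.02] q [-1.11  0.22  0.1   1.7  -0.02  1.23  0.27] w -0.0001
units [-0.8981 -0.5555 -0.1742]
units [-1.1322 -1.3205 -0.1748]
```

apply_moves(rows=[[[-0.9,-0.55,-0.17],[0,0,0]],[[-0.9,-0.55,-0.17],[0,0,0]],[[-0.9,-0.55,-0.17],[0,0,0]],[[-0.9,-0.55,-0.17],[0,0,0]],[[-0.9,-0.55,-0.17],[0,0,0]],[[-0.9,-0.55,-0.17],[0,0,0]]])

```text
clock: 1.6
tcp_pos: [0.5204, 0.2533, 0.3977]
orientation: [-0.46, -3.106, 0.001]
contact_force: [-0.0, 0.5, 0.1]
grip_width: 0.0004
gripper_force: 0.0
```

```bash
python3 -c "
from h import *
step([.52,.02,.40],[.48,-.19,.4])"
```

```text
t 1.6 tcp [0.5204 0.2533 0.3977] F [-0.04  0.5   0.13] q [-0.78  0.22  0.27  1.61 -0.06  1.32  0.77] w 0.0004
units [-0.2693 -0.8935 -0.0086]
units [-0.3598 -1.7438 -0.008 ]
```

apply_moves(rows=[[[-0.27,-0.9,0],[0,0,0]],[[-0.27,-0.9,0],[0,0,0]],[[-0.27,-0.9,0],[0,0,0]],[[-0.27,-0.9,0],[0,0,0]],[[-0.27,-0.9,0],[0,0,0]],[[-0.27,-0.9,0],[0,0,0]]])

```text
clock: 2.35
tcp_pos: [0.5196, 0.0207, 0.3982]
orientation: [-0.454, -3.107, -0.001]
contact_force: [-0.4, 0.7, -0.4]
grip_width: 0.0002
gripper_force: 0.0
```

apply_moves(rows=[[[-0.09,-0.88,0],[0,0,0]],[[-0.09,-0.88,0],[0,0,0]],[[-0.09,-0.88,0],[0,0,0]],[[-0.09,-0.88,0],[0,0,0]],[[-0.09,-0.88,0],[0,0,0]],[[-0.09,-0.88,0],[0,0,0]]])

```text
clock: 3.1
tcp_pos: [0.4787, -0.1968, 0.3983]
orientation: [-0.454, -3.108, -0.001]
contact_force: [-0.4, 0.1, 0.5]
grip_width: 0.0001
gripper_force: 0.0
```

```bash
python3 -c "
from h import *
step([.47,-.19,.243],[.475,-.135,.243])"
```

```text
t 3.1 tcp [ 0.4787 -0.1968  0.3983] F [-0.39  0.07  0.46] q [-0.27  0.1   0.6   1.76 -0.06  1.3   1.62] w 0.0001
units [0.0407 0.0159 0.6213]
units [0.0845 0.2324 0.6215]
```

apply_moves(rows=[[[0.04,0.02,0.62],[0,0,0]],[[0.04,0.02,0.62],[0,0,0]],[[0.04,0.02,0.62],[0,0,0]],[[0.04,0.02,0.62],[0,0,0]],[[0.04,0.02,0.62],[0,0,0]]])

```text
clock: 3.72
tcp_pos: [0.4709, -0.1913, 0.2451]
orientation: [0.458, 3.106, 0.0]
contact_force: [1.1, -0.0, 0.1]
grip_width: 0.0
gripper_force: 0.0
```

Run:
```python
from h import *
step([.474,-.13,.243],[.476,-.02,.243],[.478,0.0,.243])
from bench import grab_frame
import cv2
a=cv2.cvtColor(grab_frame("side")["frame"],cv2.COLOR_RGB2BGR);cv2.imwrite("pics/s1.png",a)
```

```text
t 3.725 tcp [ 0.4709 -0.1913  0.2451] F [ 1.05 -0.05  0.1 ] q [-0.23  0.23  0.58  1.99 -0.16  0.96  1.71] w 0.0
units [0.0588 0.2383 0.0082]
units [0.178  0.6619 0.0081]
units [0.1934 0.7408 0.0081]
```

View pics/s1.png

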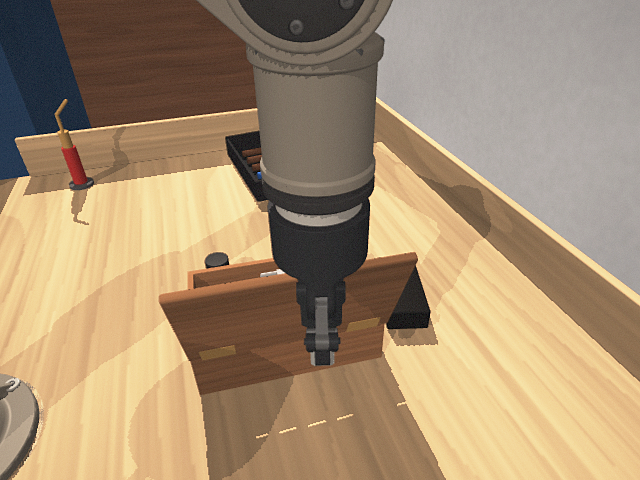

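The gripper stands behind the lid, about mid-width (finger at (322,350)). Pushing toward +y.

apply_moves(rows=[[[0.04,0.15,0.01],[0,0,0]],[[0.06,0.23,0.01],[0,0,0]],[[0.08,0.29,0.01],[0,0,0]],[[0.1,0.35,0.01],[0,0,0]],[[0.11,0.41,0.01],[0,0,0]],[[0.13,0.46,0.01],[0,0,0]],[[0.14,0.51,0.01],[0,0,0]],[[0.15,0.55,0.01],[0,0,0]],[[0.16,0.59,0.01],[0,0,0]],[[0.17,0.62,0.01],[0,0,0]]])

```text
clock: 5.03
tcp_pos: [0.4826, -0.0297, 0.2513]
orientation: [0.458, 3.087, 0.015]
contact_force: [2.3, 3.2, 29.4]
grip_width: 0.0002
gripper_force: 11.6
```

Run:
```python
from h import *
step([.478,0.0,.243])
from bench import grab_frame
import cv2
a=cv2.cvtColor(grab_frame("top")["frame"],cv2.COLOR_RGB2BGR);cv2.imwrite("pics/t2.png",a)
```

```text
t 5.025 tcp [ 0.4826 -0.0297  0.2513] F [ 2.31  3.24 29.4 ] q [-0.5   0.16  0.49  2.05 -0.1   0.94  1.32] w 0.0002
units [0.0527 0.108  0.0337]
```

View pics/t2.png

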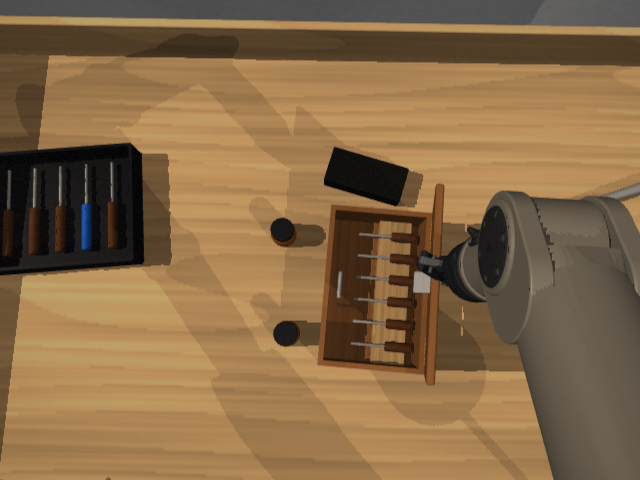

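The top view shows the lid edge near upright at about u=438, with the finger parts overlapping it at (430,265), and a 29 N upward force. I'll work out the lid angle before moving on.

Run:
```python
from h import *
d=pickle.load(open("f0.pkl","rb")); T=d["top"]
for a in (1.7,1.6,1.5,1.4,1.3):
    print(a,proj(T,pts(.481,.060,-1.638,[lid(a,.18,.14,.012),lid(a,.18,.14,0),lid(a,.18,-.14,.012),lid(a,.18,-.14,0)])).round(0).tolist(), pts(.481,.06,-1.638,[lid(a,.18,0,.012),lid(a,.14,0,.012)]).round(3).tolist())
print(proj(T,[[.4826,-.0297,.27],[.4826,-.0297,.226]]))
from bench import telemetry,grab_frame
import cv2
o=telemetry.get_obs();print(o["moment"],o["tau"])
f=grab_frame("side"); w=grab_frame("wrist")
im=np.hstack([f["frame"][150:420,150:500],cv2.resize(w["frame"],(360,270))])
cv2.imwrite("pics/s3.png",cv2.cvtColor(im,cv2.COLOR_RGB2BGR))
```

```text
1.7 [[483.0, 186.0], [475.0, 185.0], [476.0, 389.0], [468.0, 388.0]] [[0.473, -0.065, 0.267], [0.473, -0.06, 0.227]]
1.6 [[471.0, 184.0], [463.0, 184.0], [464.0, 388.0], [455.0, 387.0]] [[0.474, -0.047, 0.27], [0.474, -0.046, 0.23]]
1.5 [[459.0, 183.0], [450.0, 183.0], [450.0, 386.0], [441.0, 386.0]] [[0.475, -0.029, 0.27], [0.475, -0.032, 0.23]]
1.4 [[446.0, 182.0], [437.0, 182.0], [436.0, 385.0], [427.0, 384.0]] [[0.476, -0.011, 0.269], [0.476, -0.018, 0.23]]
1.3 [[433.0, 182.0], [424.0, 182.0], [423.0, 384.0], [414.0, 383.0]] [[0.477, 0.007, 0.267], [0.477, -0.004, 0.228]]
[[454.93062857 275.90022294]
 [446.96605848 278.91193917]]
[ 0.24783907 -0.18325156  0.01363084] [  2.14831419 -29.93246198   4.3462345  -21.34791434   0.50082576
   0.63315488   0.05727632]
```

View pics/s3.png

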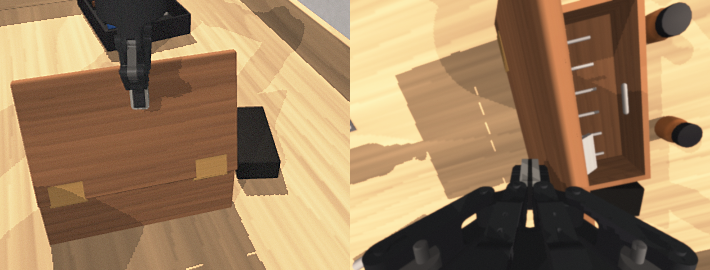

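The lid is at about 1.4 rad, and a gripper knuckle is catching its top edge. I'll lift off, backing away slightly.

apply_moves(rows=[[[-0.01,-0.03,-0.08],[0,0,0]],[[-0.01,-0.06,-0.16],[0,0,0]],[[-0.01,-0.06,-0.16],[0,0,0]]])

```text
clock: 5.55
tcp_pos: [0.4735, -0.0469, 0.284]
orientation: [0.462, 3.102, 0.003]
contact_force: [0.3, 0.5, 0.2]
grip_width: -0.0002
gripper_force: 0.0
```

Run:
```python
from h import *
step([.478,0.0,.275])
from bench import grab_frame
import cv2
f=grab_frame("top"); g=grab_frame("side")
im=np.hstack([f["frame"][150:420,260:560],g["frame"][150:420,150:500]])
cv2.imwrite("pics/t4.png",cv2.cvtColor(im,cv2.COLOR_RGB2BGR))
```

```text
t 5.55 tcp [ 0.4735 -0.0469  0.284 ] F [0.33 0.51 0.23] q [-0.5   0.11  0.51  2.01 -0.06  1.03  1.32] w -0.0002
units [0.0377 0.1846 0.0365]
```

View pics/t4.png

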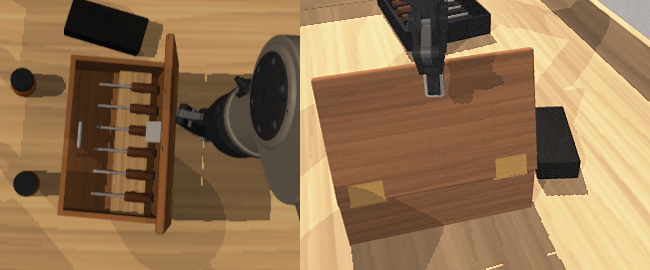

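The lid stands at about 1.36 with the gripper clear. I'll nudge it slowly with the tips just below the edge, then back off.

apply_moves(rows=[[[0.01,0.04,0.028],[0,0,0]],[[0.02,0.08,0.028],[0,0,0]],[[0.03,0.12,0.028],[0,0,0]],[[0.035,0.15,0.028],[0,0,0]],[[0.038,0.175,0.028],[0,0,0]],[[0.04,0.195,0.028],[0,0,0]],[[0.03,0.1,0],[0,0,0]]])

```text
clock: 6.52
tcp_pos: [0.472, -0.0188, 0.281]
orientation: [-0.455, -3.108, 0.0]
contact_force: [0.1, -0.7, -0.4]
grip_width: -0.0001
gripper_force: 0.0
```

Run:
```python
from h import *
step([.478,0.0,.275])
from bench import grab_frame
import cv2
T=grab_frame("top")
im=T["frame"]
cv2.imwrite("pics/t5.png",cv2.cvtColor(im[150:420,260:560],cv2.COLOR_RGB2BGR))
```

```text
t 6.525 tcp [ 0.472  -0.0188  0.281 ] F [ 0.06 -0.67 -0.38] q [-0.53  0.11  0.48  2.02 -0.06  1.03  1.26] w -0.0001
units [-0.0013  0.0789  0.0239]
```

View pics/t5.png

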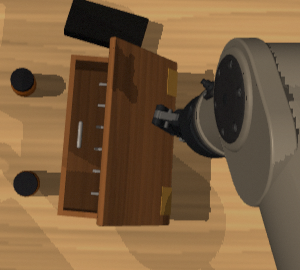

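The lid is falling clear of the fingers (free edge near u=365). I'll rise and wait.

apply_moves(rows=[[[0,0,-0.2],[0,0,0]],[[0,0,-0.2],[0,0,0]],[[0,0,-0.2],[0,0,0]],[[0,0,-0.2],[0,0,0]],[[0,0,-0.2],[0,0,0]],[[0,0,-0.2],[0,0,0]],[[0,0,-0.2],[0,0,0]],[[0,0,-0.2],[0,0,0]],[[0,0,-0.2],[0,0,0]],[[0,0,-0.2],[0,0,0]]])

```text
clock: 7.82
tcp_pos: [0.4719, -0.0205, 0.3313]
orientation: [0.461, 3.107, 0.0]
contact_force: [-0.4, -0.3, -0.1]
grip_width: 0.0001
gripper_force: 0.0
```

apply_moves(rows=[[[0,0,0],[0,0,0]],[[0,0,0],[0,0,0]],[[0,0,0],[0,0,0]],[[0,0,0],[0,0,0]],[[0,0,0],[0,0,0]],[[0,0,0],[0,0,0]],[[0,0,0],[0,0,0]],[[0,0,0],[0,0,0]],[[0,0,0],[0,0,0]],[[0,0,0],[0,0,0]]])

```text
clock: 9.07
tcp_pos: [0.4719, -0.0205, 0.3313]
orientation: [0.461, 3.107, 0.0]
contact_force: [0.3, -0.0, 0.5]
grip_width: -0.0
gripper_force: 0.0
```

Run:
```python
from h import *
step([.485,.125,.30],[.485,.125,.15])
from bench import grab_frame
import cv2
T=grab_frame("top")
im=T["frame"]
cv2.imwrite("pics/t6.png",cv2.cvtColor(im[150:420,260:560],cv2.COLOR_RGB2BGR))
for a in (0,.03,.07): print(a,(proj(T,pts(.481,.060,-1.638,[lid(a,.18,.14,.012),lid(a,.18,-.14,.012)]))-[260,150]).round(1).tolist(),pts(.481,.06,-1.638,[lid(a,.155,0,.012)]))
```

```text
t 9.075 tcp [ 0.4719 -0.0205  0.3313] F [ 0.31 -0.02  0.48] q [-0.55  0.05  0.48  1.95 -0.03  1.14  1.22] w -0.0
units [0.119  0.572  0.1253]
units [0.119  0.572  0.7253]
0 [[70.7, 51.8], [56.6, 214.8]] [[0.48536495 0.12485327 0.102     ]]
0.03 [[71.0, 51.1], [56.9, 215.0]] [[0.4853361  0.12442455 0.1066439 ]]
0.07 [[71.6, 50.1], [57.4, 215.4]] [[0.4852831  0.12363712 0.11281175]]
```

View pics/t6.png

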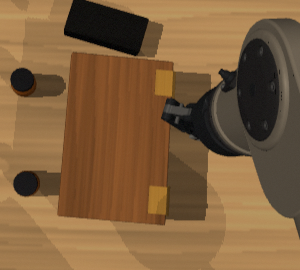

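The lid is down, its free edge at crop (72,52)–(58,217) as predicted. Now moving above the press point.

apply_moves(rows=[[[0.119,0.572,0.2],[0,0,0]],[[0.119,0.572,0.2],[0,0,0]],[[0.119,0.572,0.2],[0,0,0]],[[0.119,0.572,0.4],[0,0,0]],[[0.119,0.572,0.6],[0,0,0]],[[0.119,0.572,0.7],[0,0,0]],[[0.119,0.572,0.7],[0,0,0]]])

```text
clock: 10.0
tcp_pos: [0.4838, 0.1245, 0.1547]
orientation: [-0.461, -3.104, 0.004]
contact_force: [-0.4, 0.4, -0.4]
grip_width: 0.0003
gripper_force: 0.0
```

apply_moves(rows=[[[0,0,0.01],[0,0,0]],[[0,0,0.02],[0,0,0]],[[0,0,0.03],[0,0,0]],[[0,0,0.035],[0,0,0]],[[0,0,0.035],[0,0,0]]])

```text
clock: 10.62
tcp_pos: [0.485, 0.125, 0.1476]
orientation: [0.461, 3.107, 0.0]
contact_force: [-0.4, -0.7, 0.4]
grip_width: -0.0
gripper_force: 0.0
```

```bash
python3 -c "
from h import *
step([.485,.125,.13])"
```

```text
t 10.625 tcp [0.485  0.125  0.1476] F [-0.39 -0.65  0.41] q [-0.65  0.35  0.33  2.08 -0.17  0.74  1.06] w -0.0
units [-0.0001  0.      0.0704]
```

apply_moves(rows=[[[0,0,0.008],[0,0,0]],[[0,0,0.016],[0,0,0]],[[0,0,0.024],[0,0,0]],[[0,0,0.032],[0,0,0]],[[0,0,0.038],[0,0,0]],[[0,0,0.042],[0,0,0]],[[0,0,0.046],[0,0,0]],[[0,0,0.05],[0,0,0]],[[0,0,0.05],[0,0,0]]])

```text
clock: 11.75
tcp_pos: [0.4851, 0.1251, 0.1352]
orientation: [0.461, 3.107, 0.0]
contact_force: [-0.8, 1.3, 2.4]
grip_width: 0.0001
gripper_force: 0.9
```

apply_moves(rows=[[[0,0,0.004],[0,0,0]],[[0,0,0.008],[0,0,0]],[[0,0,0.012],[0,0,0]],[[0,0,0.012],[0,0,0]]])

```text
clock: 12.25
tcp_pos: [0.4851, 0.1253, 0.1323]
orientation: [0.461, 3.107, 0.001]
contact_force: [-1.1, 0.9, 5.3]
grip_width: 0.0003
gripper_force: 2.3
```

apply_moves(rows=[[[0,0,0.004],[0,0,0]],[[0,0,0.008],[0,0,0]],[[0,0,0.008],[0,0,0]]])

```text
clock: 12.62
tcp_pos: [0.4851, 0.1255, 0.1303]
orientation: [0.461, 3.107, 0.001]
contact_force: [-0.9, 1.5, 6.0]
grip_width: 0.0
gripper_force: 2.8
```

apply_moves(rows=[[[0,0,0.004],[0,0,0]],[[0,0,0.008],[0,0,0]],[[0,0,0.008],[0,0,0]]])

```text
clock: 13.0
tcp_pos: [0.4851, 0.1257, 0.1284]
orientation: [0.461, 3.107, 0.002]
contact_force: [-2.5, 1.1, 6.7]
grip_width: 0.0003
gripper_force: 3.3
```

apply_moves(rows=[[[0,0,0.004],[0,0,0]],[[0,0,0.004],[0,0,0]]])

```text
clock: 13.25
tcp_pos: [0.4851, 0.1257, 0.1275]
orientation: [0.461, 3.107, 0.002]
contact_force: [-2.2, 2.1, 7.4]
grip_width: -0.0001
gripper_force: 3.5
```

apply_moves(rows=[[[0,0,0.002],[0,0,0]],[[0,0,0.002],[0,0,0]]])

```text
clock: 13.5
tcp_pos: [0.4851, 0.1258, 0.1271]
orientation: [0.461, 3.107, 0.002]
contact_force: [-2.8, 1.3, 9.1]
grip_width: 0.0001
gripper_force: 4.2
```

apply_moves(rows=[[[0,0,0.002],[0,0,0]],[[0,0,0.002],[0,0,0]]])

```text
clock: 13.75
tcp_pos: [0.4851, 0.1258, 0.127]
orientation: [0.461, 3.108, 0.002]
contact_force: [-5.0, 1.4, 13.8]
grip_width: 0.0001
gripper_force: 6.9
```

apply_moves(rows=[[[0,0,0.002],[0,0,0]],[[0,0,0.002],[0,0,0]]])

```text
clock: 14.0
tcp_pos: [0.4851, 0.1258, 0.127]
orientation: [-0.461, -3.108, -0.003]
contact_force: [-6.2, 0.5, 18.7]
grip_width: -0.0002
gripper_force: 9.7
```

Hard stop reached, so I'm easing back to about 15 N.

apply_moves(rows=[[[0,0,-0.0018],[0,0,0]],[[0,0,-0.0018],[0,0,0]],[[0,0,-0.0018],[0,0,0]]])

```text
clock: 14.38
tcp_pos: [0.4851, 0.1258, 0.127]
orientation: [0.461, 3.108, 0.002]
contact_force: [-5.1, 1.5, 14.6]
grip_width: 0.0001
gripper_force: 7.1
```

Total force is about 15.5 N. Holding.

apply_moves(rows=[[[0,0,0],[0,0,0]],[[0,0,0],[0,0,0]],[[0,0,0],[0,0,0]],[[0,0,0],[0,0,0]],[[0,0,0],[0,0,0]],[[0,0,0],[0,0,0]],[[0,0,0],[0,0,0]]])

```text
clock: 15.25
tcp_pos: [0.4851, 0.1258, 0.127]
orientation: [0.461, 3.108, 0.002]
contact_force: [-4.0, 1.1, 13.9]
grip_width: -0.0001
gripper_force: 7.1
```

apply_moves(rows=[[[0,0,-0.01],[0,0,0]],[[0,0,-0.02],[0,0,0]],[[0,0,-0.06],[0,0,0]],[[0,0,-0.2],[0,0,0]],[[0,0,-0.4],[0,0,0]],[[0,0,-0.4],[0,0,0]]])

```text
clock: 16.0
tcp_pos: [0.4874, 0.1255, 0.2299]
orientation: [0.461, 3.101, 0.007]
contact_force: [0.5, -1.0, -0.7]
grip_width: 0.0
gripper_force: 0.0
```

Run:
```python
from h import *
step()
from bench import grab_frame
import cv2
f=grab_frame("top"); g=grab_frame("side")
im=np.hstack([f["frame"][130:400,240:560],g["frame"][190:460,120:470]])
cv2.imwrite("pics/t7.png",cv2.cvtColor(im,cv2.COLOR_RGB2BGR))
```

```text
t 16.0 tcp [0.4874 0.1255 0.2299] F [ 0.48 -0.98 -0.7 ] q [-0.69  0.22  0.37  2.01 -0.1   0.91  1.01] w 0.0
```

View pics/t7.png

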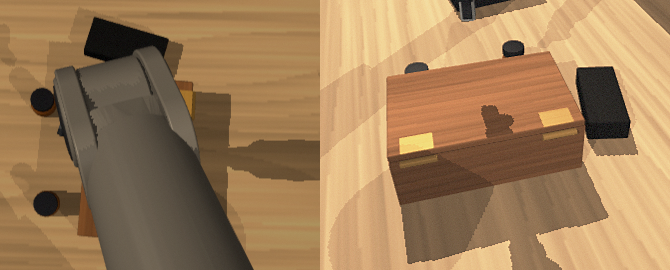

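The lid is shut flat, the jars and brick haven't moved, and the fingers are clear. Handing in.

```bash
python3 -c "
from bench import job
print(job.hand_in())"
```

```text
the job is handed in; nothing more can be done
None
```

I handed the job in at about 16 s (no verdict came back): the lid swung down untouched, was pressed to its hard stop and held there at about 15 N for over 0.8 s, then released; the jars and brick look unmoved, but a gripper knuckle caught the lid's edge (29 N measured, limit 40 N) during the first push.

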